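# Put the bench bottles away in the bottle rack, each in a pocket of its size

## Robot

A 7-joint arm with a two-finger parallel gripper is mounted at the origin on a cart in front of the work surface, level with it; the furniture and walls round the work are solid. World frame = base frame: x ahead of the robot, y to its left, z up, the work surface at z = 0. Lengths are in m, angles in degrees, forces in N, time in s.
With the tool pointing down it reaches from about 0.425 to 0.875 m from the base axis. Payload 4.7 kg.
Tool frame: the origin (TCP) lies midway between the tips of the shut fingers; the grasp point (between the pads) lies 19 mm behind it; z points along the fingers, y is the direction in which the jaws open and shut (so a half turn about z gives the same grasp; the last joint's range is limited). The gripper opens to 87 mm and grips with 3 to 60 N. Pads are 19 mm wide; open, the fingers measure 117 mm over their backs; the gripper's body (75 mm by 190 mm) begins 51 mm behind the grasp point.
Start: joints at [77.24, 18.392, -4.016, 83.108, 1.295, 78.541, -3.26], TCP at [0.152, -0.632, 0.223] pointing down, gripper open.
Joint ranges: [-163.93, 163.93], [-17.29, 119.83], [-79.2, 71.16], [3.27, 140.29], [-89.18, 269.18], [5.43, 117.66], [-154.24, 154.24]. Speed limits (degrees/s): [147.25, 147.25, 180, 180, 180, 180, 180].

## Interface

Orientations are given as [roll, pitch, yaw] about the fixed x, y, z axes, in that order (R = Rz(yaw) Ry(pitch) Rx(roll)).
In Python, from cell import env gives the robot as it stands.
- The arm moves only by the tool apply_moves, never from a script. Its argument "targets" is a list of rows, each a list of 2 entries, a list of its own where there are three numbers: the shift along the world's x, y, z in mm, then the turn, a rotation vector about the world's x, y, z in rad. A call has 1 to 8 rows; each row is the pose to reach, as a shift and turn from the pose commanded when the call began; what a row does not reach only later rows make up. A row lasts 1/10 s, in which the tool goes at most 50 mm and 8.59 degrees, less where a joint would pass 70% of its speed; a pose out of reach is approached as far as the arm can. A call with a gripper value outside its range is refused whole. "hand" is the finger opening in mm, from 0 to 87, set as the call begins (left out, the last holds). The fingers move at their own pace and stop on an object; "squeeze" is the grip in N (left out, the last holds). Time passes only in rows, so rows that repeat a pose let the fingers close. It gives the time, the measured TCP pose, the force and the opening at its end, in the units of the state.
- env.get_obs(): the state, without advancing time (a new reading comes with each control period).
- env.read_camera(name): name is "side" or "top" or "wrist"; returns a dict with "image" (480x640x3 uint8, red, green, blue), "camera_matrix" (3x3 intrinsics, pixels), "camera_from_world" (4x4, takes a point from world to camera coordinates); the wrist camera has in their place "mount" (4x4, takes a point from camera to tool coordinates, whose origin is the TCP and whose axes are the flange's). Camera axes: x right, y down, z forward; pixel columns grow to the right and rows downward; lengths in m; the calibration is good to about 2 mm. A picture is of the moment at which its call begins: read the wrist's pose just before it. There is no depth.
- env.sign_off(): hands the job in, once; it reports no verdict.
Trained networks look in a picture, given as the dict that the camera call returned (one of the last four; its "shot" number tells which), for a name from the list of things; names that differ only in an ending like _2 or _b are one class to them, and where a whole thing is asked for, a point or a joint stands for the part that bears it (a point fixed in the world has none). Each returns a list of dicts, best first, with "conf" (0 to 1); they miss things now and then, are a little off and sometimes report something else, mostly with a low value. They report only what shows in the picture. A call takes as long as a camera call. They do not tell look-alikes from the thing itself.
- env.regions_of(picture, target): "region" (480x640 bool, what is visible of it) and "rect" ([left, top, right, bottom] in pixels, round what is visible of it).
The state is a dict: "time_s": time; "qpos": joint angles; "joint_velocities": joint speeds; "effort": joint torques, N m; "tool_pos": TCP position; "tool_rot": TCP orientation; "force": force on the tool from outside, world axes, zero at the start; "wrist_torque": the same for the moment, N m; "grip_width": finger opening in m.
Only numpy, scipy, OpenCV 4.12 (cv2) and the standard library are available. Lean on these libraries where they do the work, as an engineer would, in place of code of your own. Each camera call takes 0.05 s, during which the arm holds its last target. There are 200 camera calls.

## Task

Put the three bottles that stand in the open middle of the bench away in the grey bottle rack, upright and one to a pocket: the clear bottle in the empty large pocket, and the two brown dropper bottles in the two small pockets, either one in either pocket. Lower each one into its pocket before you let go rather than letting it fall. Leave the bottle that is already in the rack in its pocket, and leave the beaker and everything else where it is, also the two dropper bottles at the back by the test tube rack.

Things in the scene. Friction and masses are not known exactly. Their poses are not given: they have to be found in the camera images.
- rack: grey plastic bottle rack, fixed: a block 90 (x) by 280 (y) by 44 mm high, a 9 mm lip on each end, with four square pockets in a row along its y axis: small at y = +100 mm, large (empty) at +34, small at -32, large (already holding a bottle) at -98. Pockets are 38 mm deep, floors 6 mm above the bench. Origin: centre of its underside.
- pocket_small_end (a point): Centre of the floor of the small pocket at the +y end of the row of the bottle rack, 46 x 46 mm inside and 38 mm deep (the mouth is 38 mm above this point). Axes as the rack's (x across the row, y along the row, z up).
- pocket_large_empty (a point): Centre of the floor of the empty large pocket of the bottle rack, 66 x 66 mm inside and 38 mm deep (the mouth is 38 mm above this point). Axes as the rack's (x across the row, y along the row, z up).
- pocket_small_mid (a point): Centre of the floor of the small pocket between the two large ones of the bottle rack, 46 x 46 mm inside and 38 mm deep (the mouth is 38 mm above this point). Axes as the rack's (x across the row, y along the row, z up).
- pocket_large_taken (a point): Centre of the floor of the large pocket at the -y end of the row, which already holds a bottle, of the bottle rack, 66 x 66 mm inside and 38 mm deep (the mouth is 38 mm above this point). Axes as the rack's (x across the row, y along the row, z up).
- clear_bottle: The bottle to put in the empty large pocket: a 50 mm wide, 132 mm tall clear glass laboratory bottle with a round body (50 mm diameter up to about 80 mm height), sloping shoulder and a blue 34 mm screw cap, 18 mm high, at the top; 0.17 kg. Origin: centre of its underside, z up through the cap. It stands in the open middle of the bench.
- dropper_a: One of the two bottles for the small pockets: a dropper bottle of brown glass, 33 mm in diameter and 102 mm tall in all: round body to about 58 mm height, shoulder, collar 24 mm wide from 62 to 77 mm, 13 mm rubber bulb on top; 0.07 kg. Origin: centre of its underside, z up. It stands in the open middle of the bench.
- dropper_b: The other bottle for the small pockets: a dropper bottle of brown glass, 33 mm in diameter and 102 mm tall in all: round body to about 58 mm height, shoulder, collar 24 mm wide from 62 to 77 mm, 13 mm rubber bulb on top; 0.07 kg. Origin: centre of its underside, z up. It stands in the open middle of the bench.
- bottle_in_rack: The bottle already in the rack, to be left there: a 50 mm wide, 132 mm tall clear glass laboratory bottle with a round body (50 mm diameter up to about 80 mm height), sloping shoulder and a blue 34 mm screw cap, 18 mm high, at the top; 0.17 kg. Origin: centre of its underside, z up through the cap. 
- beaker: 70 mm tall, 55 mm wide empty glass beaker standing among the bottles; a bystander. Origin: centre of its underside.
- forceps: 135 mm long, 9 mm high steel forceps lying flat among the bottles; a bystander. Origin: middle of its underside.
- cap: loose blue screw cap, 48 mm wide, 22 mm high, lying in front of the bottles; a bystander. Origin: centre of its underside.
Mind the look-alikes: they are no part of the job. Leave any green or orange look-alike of the dropper_b alone.

How it is judged:
By the outcome, as a careful person would: the job done as asked, in the order asked, and still so for the second after the job is handed in, with the robot touching nothing.
It also fails if it takes over 72 s, if anything falls off the work surface, if the arm or the gripper's body presses on something with over 40 N, if the wrist force passes 120 N, or if a joint passes its speed limit or range.

## Working session

There is one attempt and no reset: what is moved stays moved. The work goes in short steps, Python scripts to look and compute and a tool call to move; the robot and the scene stay as the last step left them, time stands still between calls to the robot, and variables do not carry over. Pictures are saved under pics/ and viewed, about 8 in all and at most 12, crops included, and the job is handed in when it is done.

Besides the shell and the picture viewer there is one more tool, called after ">>>" as name(argument=value, ...) on one line, values as JSON. apply_moves: Moves the arm, as the interface text tells. Its arguments: {"type":"object","properties":{"targets":{"type":"array","items":{"type":"array"}},"hand":{"type":"number"},"squeeze":{"type":"number"}},"required":["targets"]}

```bash
ls; mkdir -p pics; cat > h.py <<'E'
from cell import env
import numpy as np, cv2
def shot(name, save=None):
    p=env.read_camera(name)
    if save: cv2.imwrite('pics/'+save,p['image'][:,:,::-1])
    return p
def ray(p,u,v,z):
    K=p['camera_matrix'];T=np.array(p['camera_from_world']);R=T[:3,:3];t=T[:3,3]
    o=-R.T@t; d=R.T@np.linalg.inv(K)@np.array([u,v,1.]); return o+d*(z-o[2])/d[2]
def proj(p,X):
    T=np.array(p['camera_from_world']); c=(T[:3,:3]@np.array(X).T).T+T[:3,3]; q=(np.array(p['camera_matrix'])@c.T).T
    return q[:,:2]/q[:,2:]
E
python3 - <<'E'
from h import *
o=env.get_obs(); print({k:np.round(v,3) for k,v in o.items()})
for c in ['top','side']:
    p=shot(c,c+'1.png'); T=np.array(p['camera_from_world']); print(c,np.round(-T[:3,:3].T@T[:3,3],3),np.round(T[:3,:3],2).tolist(),p['camera_matrix'][0])
    for n in ['rack','clear_bottle','dropper_a','beaker','cap','forceps']:
        for d in env.regions_of(p,n): print(n,round(d['conf'],2),np.round(d['rect']),int(d['region'].sum()))
E
```

```text
pics
{'time_s': np.float64(0.0), 'qpos': array([77.241, 18.439, -4.017, 83.176,  1.295, 78.54 , -3.262]), 'joint_velocities': array([ 0.065, -0.017,  0.007,  0.075, -0.005,  0.022, -0.027]), 'effort': array([ 0.0000e+00, -4.9128e+01, -4.0300e-01, -3.1252e+01, -6.4000e-02,
        4.4000e-02,  0.0000e+00]), 'tool_pos': array([ 0.152, -0.631,  0.221]), 'tool_rot': array([-1.7989e+02,  5.0000e-03,  1.3569e+01]), 'force': array([-0.166,  0.217, -0.757]), 'wrist_torque': array([ 0.02 , -0.003, -0.   ]), 'grip_width': np.float64(0.087)}
top [0.34  0.205 1.042] [[0.0, -1.0, -0.0], [-0.98, -0.0, -0.18], [0.18, 0.0, -0.98]] [453.31668261   0.         323.81928619]
rack 0.58 [319. 209. 453. 289.] 4795
rack 0.3 [216. 171. 242. 204.] 645
clear_bottle 0.9 [264. 273. 288. 300.] 455
dropper_a 0.84 [196. 219. 214. 236.] 290
dropper_a 0.68 [239. 226. 257. 240.] 216
dropper_a 0.61 [211. 241. 233. 264.] 232
dropper_a 0.54 [178. 248. 199. 265.] 302
dropper_a 0.47 [270. 224. 286. 244.] 237
beaker 0.69 [217. 172. 245. 206.] 596
beaker 0.34 [317. 209. 450. 288.] 4756
cap 0.8 [212. 302. 236. 326.] 394
forceps 0.97 [228. 253. 292. 269.] 511
side [0.278 1.192 0.595] [[-0.97, -0.24, -0.01], [-0.11, 0.46, -0.88], [0.21, -0.86, -0.47]] [553.07351338   0.         326.64162185]
rack 0.67 [335. 163. 353. 206.] 800
rack 0.56 [323. 193. 369. 264.] 2352
clear_bottle 0.66 [356. 233. 382. 304.] 1593
dropper_a 0.81 [282. 256. 302. 316.] 782
dropper_a 0.81 [258. 288. 280. 344.] 846
dropper_a 0.6 [296. 241. 308. 293.] 580
dropper_a 0.6 [300. 283. 325. 334.] 622
dropper_a 0.57 [292. 304. 310. 359.] 942
beaker 0.83 [218. 274. 247. 317.] 1267
cap 0.95 [373. 319. 404. 346.] 638
forceps 0.8 [325. 285. 337. 324.] 353
```

```bash
python3 - <<'E'
import cv2
a=cv2.imread('pics/top1.png')[150:350,150:480]; b=cv2.imread('pics/side1.png')[140:380,190:430]
cv2.imwrite('pics/t1c.png',cv2.resize(a,(792,480),interpolation=cv2.INTER_CUBIC)); cv2.imwrite('pics/s1c.png',cv2.resize(b,(600,600),interpolation=cv2.INTER_CUBIC))
E
```

```text
(no output)
```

View pics/t1c.png

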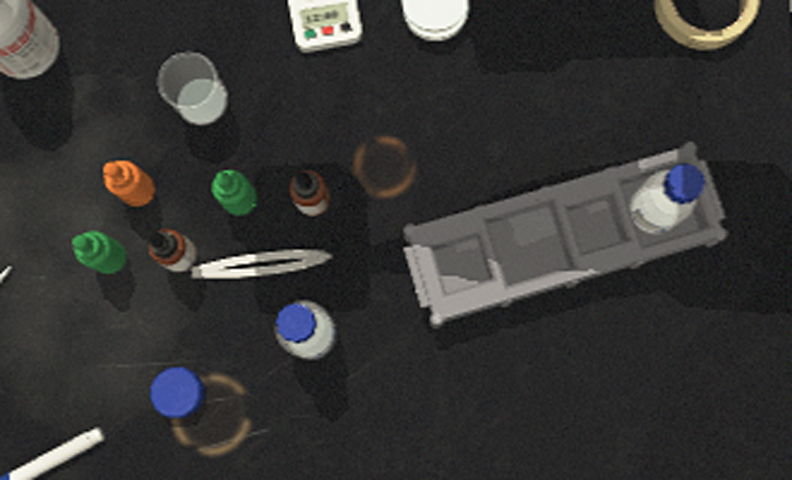

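View pics/s1c.png

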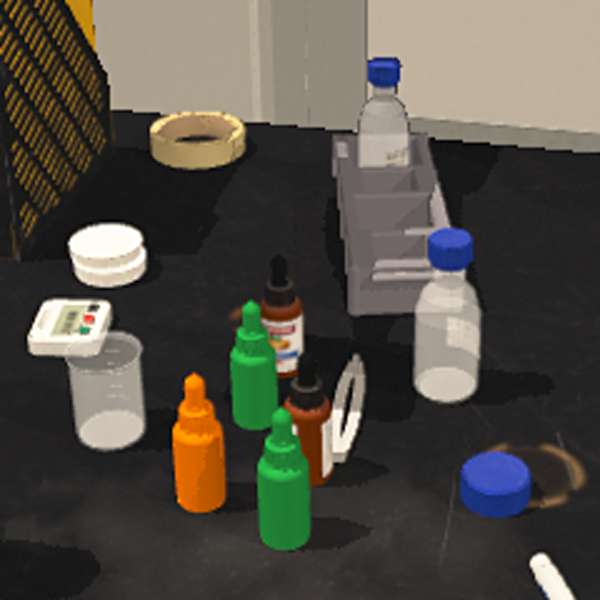

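The top view shows the brown droppers at full-frame (222,252) and (279,230), the clear bottle at (276,287), and green and orange look-alikes close by. The rack's +y end is on the left, with its empty pockets at crop (465,265), (527,240) and (597,222). The side view agrees.

```bash
python3 - <<'E'
from h import *
t=shot('top'); s=shot('side')
def P(p): return np.array(p['camera_matrix'])@np.array(p['camera_from_world'])[:3]
def tri(a,b):
    X=cv2.triangulatePoints(P(t),P(s),np.float64(a).reshape(2,1),np.float64(b).reshape(2,1))[:,0]; X=X[:3]/X[3]
    return np.round(X,4), np.round(proj(t,[X])[0]-a,1)
tc=lambda x,y:(x/2.4+150-.3,y/2.4+150-.3); sc=lambda x,y:(x/2.5+190-.3,y/2.5+140-.3)
for n,a,b in [('clear captop',(294,320),(450,236)),('dropA tip',(160,239),(306,356)),('dropB tip',(306,175),(278,258)),('rackcap',(685,182),(384,63)),
  ('green1 tip',(228,178),(250,304)),('green2',(87,240),(280,412)),('orange',(115,170),(194,378)),('beaker rim c',(190,82),(107,340)),('cap',(177,390),(496,468))]:
    print(n,*tri(tc(*a),sc(*b)))
for z in (.044,.053):
  print(z,[np.round(ray(t,*tc(*q),z)[:2],3).tolist() for q in [(410,230),(690,150),(722,238),(435,322)]])
print('pockets z.044',[np.round(ray(t,*tc(*q),.044)[:2],3).tolist() for q in [(452,262),(525,243),(597,222)]])
E
```

```text
clear captop [0.4167 0.3096 0.1305] [-0. -0.]
dropA tip [0.4916 0.4341 0.0937] [-0.1 -0.4]
dropB tip [0.5488 0.3062 0.0944] [0.  0.1]
rackcap [ 0.5368 -0.0215  0.133 ] [-0.1 -0.5]
green1 tip [0.5481 0.3763 0.0935] [-0.2 -0.9]
green2 [0.491  0.499  0.0921] [-0.1 -0.6]
orange [0.5551 0.4774 0.094 ] [-0.2 -1. ]
beaker rim c [0.6425 0.418  0.075 ] [-0.2 -0.8]
cap [0.3608 0.4294 0.0197] [-0.  -0.1]
0.044 [[0.508, 0.214], [0.586, -0.05], [0.502, -0.076], [0.423, 0.19]]
0.053 [[0.507, 0.214], [0.584, -0.047], [0.5, -0.074], [0.422, 0.19]]
pockets z.044 [[0.478, 0.175], [0.496, 0.107], [0.516, 0.04]]
```

>>> apply_moves(targets=[[[150,80,80],[0,0,0.2]],[[150,80,80],[0,0,0.3]],[[150,80,80],[0,0,0.4]],[[298,231,130],[0,0,0.6]],[[298,231,130],[0,0,0.7]],[[298,231,130],[0,0,0.8]],[[298,231,130],[0,0,0.9]],[[298,231,130],[0,0,0.9]]], hand=55, squeeze=20)

```text
time_s: 1.6
tool_pos: [0.4493, -0.4015, 0.3526]
tool_rot: [180.0, 0.0, 65.2]
force: [0.6, -0.7, 1.0]
grip_width: 0.0553
```

>>> apply_moves(targets=[[[40,200,0],[0,0,0.3]],[[40,200,0],[0,0,0.3]],[[40,200,0],[0,0,0.4]],[[40,200,0],[0,0,0.5]],[[40,440,0],[0,0,0.6]],[[40,440,0],[0,0,0.72]],[[40,440,0],[0,0,0.72]],[[40,440,0],[0,0,0.72]]])

```text
time_s: 2.4
tool_pos: [0.4878, -0.0048, 0.3521]
tool_rot: [180.0, 0.1, 106.4]
force: [1.4, -0.3, 0.1]
grip_width: 0.0551
```

```bash
cat >> h.py <<'E'
from scipy.spatial.transform import Rotation as Ro
def wrist(save=None):
    o=env.get_obs(); p=env.read_camera('wrist'); M=np.array(p['mount'])
    W=np.eye(4); W[:3,:3]=Ro.from_euler('xyz',o['tool_rot'],degrees=True).as_matrix(); W[:3,3]=o['tool_pos']
    p['camera_from_world']=np.linalg.inv(W@M)
    if save: cv2.imwrite('pics/'+save,p['image'][:,:,::-1])
    return p,o
E
python3 - <<'E'
from h import *
p,o=wrist('w1.png'); np.savez('w1.npz',K=p['camera_matrix'],T=p['camera_from_world'])
print(o['tool_pos'],o['tool_rot'],o['qpos'].round(0)); T=p['camera_from_world'];print(np.linalg.inv(T).round(3))
for n in ['rack','bottle_in_rack','dropper_a']:
    for d in env.regions_of(p,n): print(n,round(d['conf'],2),np.round(d['rect']))
c=np.array([.505,.07]);a=np.radians(16.5);R=np.array([[np.cos(a),-np.sin(a)],[np.sin(a),np.cos(a)]])
im=p['image'][:,:,::-1].copy()
for yc,h in [(.1,.023),(.034,.033),(-.032,.023),(-.098,.033)]:
    q=[[*(c+R@np.array([sx*h,yc+sy*h])),.044] for sx,sy in [(-1,-1),(1,-1),(1,1),(-1,1)]]
    cv2.polylines(im,[proj(p,q).round().astype(int)],True,(0,255,0),1)
cv2.imwrite('pics/w1o.png',im)
E
```

```text
[ 0.48776126 -0.00479892  0.35207194] [1.79957159e+02 6.92096288e-02 1.06379094e+02] [ 41.  -3. -42.  91.  -2.  90.  16.]
[[ 0.959  0.273  0.075  0.467]
 [ 0.283 -0.925 -0.255  0.064]
 [ 0.     0.266 -0.964  0.515]
 [ 0.     0.     0.     1.   ]]
rack 0.69 [307.  24. 393. 266.]
bottle_in_rack 0.55 [331. 204. 370. 264.]
```

View pics/w1o.png

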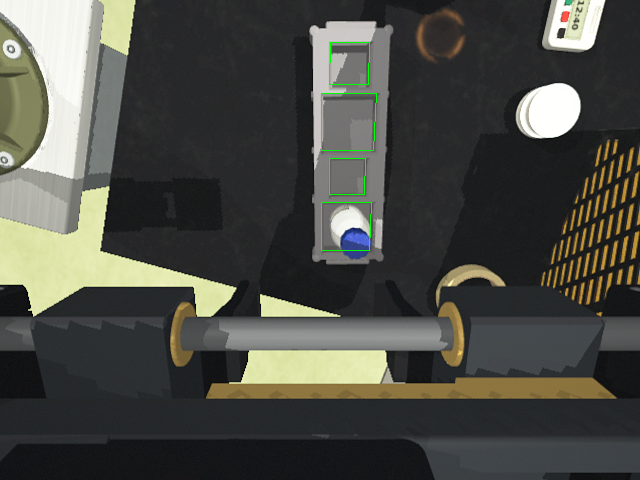

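Drawn over the wrist picture, the rack model (centre (0.505, 0.070), yaw 16.5°) lands on the pockets to within about 1 px, with the small mid pocket at (347,177). Next I look at the bottles from closer.

>>> apply_moves(targets=[[[12,200,0],[0,0,0]],[[12,200,0],[0,0,0]],[[12,200,0],[0,0,0]],[[12,200,0],[0,0,0]],[[12,230,-50],[0,0,0]],[[12,230,-50],[0,0,0]],[[12,230,-50],[0,0,0]]])

```text
time_s: 3.3
tool_pos: [0.5, 0.2217, 0.3001]
tool_rot: [-179.8, 0.0, 106.4]
force: [0.4, -1.0, 0.1]
grip_width: 0.0551
```

```bash
python3 - <<'E'
from h import *
p,o=wrist('w2.png')
print(o['tool_pos'],o['tool_rot'],o['qpos'].round(0))
im=p['image'][:,:,::-1].copy()
for n in ['clear_bottle','dropper_a']:
    for d in env.regions_of(p,n): print(n,round(d['conf'],2),np.round(d['rect']))
for xy,hs in [((.417,.310),(0,.132)),((.492,.434),(0,.062,.102)),((.549,.306),(0,.062,.102))]:
    for z in hs:
        q=proj(p,[[*xy,z]])[0]; cv2.drawMarker(im,tuple(int(v) for v in q.round()),(0,255,0) if z else (0,0,255),0,12,1)
        r=.0165 if z==.062 else 0
cv2.imwrite('pics/w2o.png',im)
E
```

```text
[0.49999456 0.22167288 0.30007648] [-1.79797806e+02  1.40648846e-02  1.06352228e+02] [ 23.  10. -56.  89.   8.  86. -16.]
clear_bottle 0.78 [234.  86. 291. 141.]
dropper_a 0.88 [364. 135. 398. 164.]
dropper_a 0.81 [350.   1. 388.  37.]
dropper_a 0.6 [379.  65. 420. 103.]
dropper_a 0.54 [418.   0. 451.  14.]
dropper_a 0.41 [242. 208. 328. 384.]
```

View pics/w2o.png

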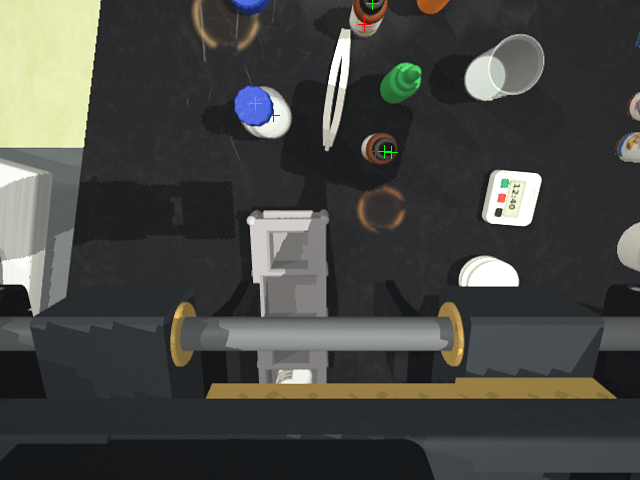

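Wrist view: the predicted marks fall on the clear cap (255,104) and on the bulbs at (388,152) and (372,3), so the positions hold within about 2 mm. Dropper B comes first.

>>> apply_moves(targets=[[[25,42,0],[0,0,0]],[[49,84,-20],[0,0,0]],[[49,84,-70],[0,0,0]],[[49,84,-120],[0,0,0]],[[49,84,-160],[0,0,0]],[[49,84,-200],[0,0,0]],[[49,84,-235],[0,0,0]],[[49,84,-257],[0,0,0]]])

```text
time_s: 4.25
tool_pos: [0.5503, 0.3038, 0.0428]
tool_rot: [-179.9, 0.1, 106.1]
force: [-0.2, 0.1, 0.9]
grip_width: 0.0549
```

>>> apply_moves(targets=[[[0,0,0],[0,0,0]],[[0,0,0],[0,0,0]],[[0,0,0],[0,0,0]],[[0,0,0],[0,0,0]],[[0,0,0],[0,0,0]],[[0,0,0],[0,0,0]]], hand=15)

```text
time_s: 4.85
tool_pos: [0.5503, 0.3079, 0.0468]
tool_rot: [179.8, -0.0, 106.4]
force: [-1.2, -0.3, 5.6]
grip_width: 0.0316
```

```bash
python3 - <<'E'
from h import *
o=env.get_obs(); print(o['tool_pos'],o['grip_width'],o['qpos'].round(0),o['force'].round(1))
E
```

```text
[0.55028006 0.3078701  0.04681364] 0.03161826377919652 [  7.  33. -50.  96.  28.  64. -35.] [-1.2 -0.3  5.6]
```

Width 31.6 mm (under 33 mm) and a 4 mm rise of the tool suggest that the pads caught the shoulder. I reopen and grip a little lower.

>>> apply_moves(targets=[[[0,0,0],[0,0,0]],[[0,0,0],[0,0,0]],[[-1,0,-3],[0,0,0]],[[-1,0,-6],[0,0,0]],[[-1,0,-6],[0,0,0]]], hand=50)

```text
time_s: 5.35
tool_pos: [0.5476, 0.3068, 0.0378]
tool_rot: [-179.9, 0.0, 106.4]
force: [-1.1, -0.1, -0.4]
grip_width: 0.0492
```

>>> apply_moves(targets=[[[0,0,0],[0,0,0]],[[0,0,0],[0,0,0]],[[0,0,0],[0,0,0]],[[0,0,0],[0,0,0]],[[0,0,0],[0,0,0]]], hand=15)

```text
time_s: 5.85
tool_pos: [0.5481, 0.3072, 0.0388]
tool_rot: [180.0, 0.0, 106.4]
force: [0.5, -0.6, -0.6]
grip_width: 0.0315
```

```bash
python3 - <<'E'
from h import *
p=shot('side','s2.png'); cv2.imwrite('pics/s2c.png',cv2.resize(cv2.imread('pics/s2.png')[170:370,230:430],(600,600),interpolation=cv2.INTER_CUBIC))
E
```

```text
(no output)
```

View pics/s2c.png

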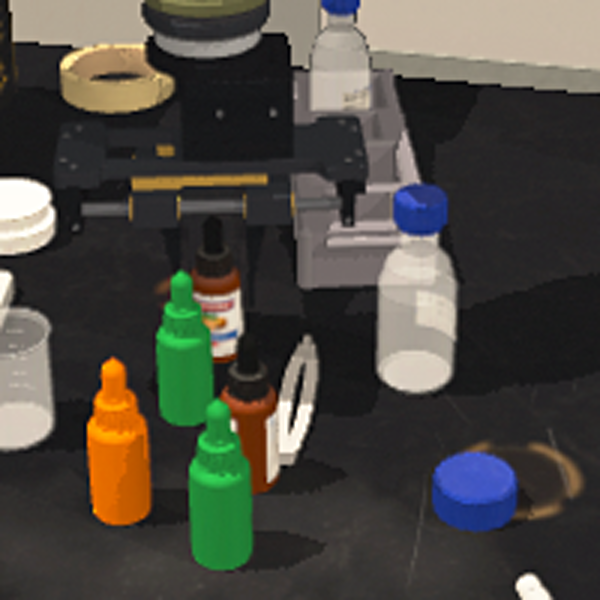

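The picture shows the fingers on dropper B at (215,300), upright, with the palm clear of its bulb. The beaker, forceps and look-alikes are undisturbed. I lift it and carry it over the mid pocket.

>>> apply_moves(targets=[[[0,0,25],[0,0,0]],[[0,0,60],[0,0,0]],[[-4,-30,95],[0,0,0]],[[-9,-70,100],[0,0,0]],[[-15,-115,100],[0,0,0]],[[-21,-160,100],[0,0,0]],[[-27,-205,100],[0,0,0]],[[-31,-240,100],[0,0,0]]])

```text
time_s: 6.7
tool_pos: [0.5164, 0.0639, 0.1386]
tool_rot: [-180.0, 0.1, 106.3]
force: [0.8, -0.6, -0.1]
grip_width: 0.0318
```

>>> apply_moves(targets=[[[-3,-27,0],[0,0,0]],[[-3,-27,0],[0,0,0]],[[-3,-27,0],[0,0,0]]])

```text
time_s: 7.0
tool_pos: [0.5141, 0.0398, 0.1389]
tool_rot: [180.0, 0.0, 106.3]
force: [0.2, 0.0, -0.0]
grip_width: 0.032
```

```bash
cat > ov.py <<'E'
from h import *
import sys
def rk(x,y,z):
    a=np.radians(16.5); return [.505+x*np.cos(a)-y*np.sin(a),.07+x*np.sin(a)+y*np.cos(a),z]
def ov(save,crop,cam='side',scale=3):
    p=shot(cam); im=p['image'][:,:,::-1].copy(); im=cv2.resize(im,None,fx=scale,fy=scale,interpolation=cv2.INTER_CUBIC)
    for yc,h in [(.1,.023),(.034,.033),(-.032,.023)]:
        q=[rk(sx*h,yc+sy*h,.044) for sx,sy in [(-1,-1),(1,-1),(1,1),(-1,1)]]
        cv2.polylines(im,[(proj(p,q)*scale).round().astype(int)],True,(0,255,0),1)
    l,t,r,b=[c*scale for c in crop]; cv2.imwrite('pics/'+save,im[t:b,l:r])
E
python3 - <<'E'
from ov import *
o=env.get_obs(); print(o['tool_pos'],o['tool_rot'],o['grip_width'],o['force'].round(1),o['qpos'].round(0)); print(rk(0,-.032,0))
p=shot('side'); 
for d in env.regions_of(p,'dropper_b'): print(round(d['conf'],2),np.round(d['rect']))
t=o['tool_pos']; print(proj(p,[[t[0],t[1],t[2]-.037],[t[0],t[1],t[2]-.037+.102]]))
E
```

```text
[0.51410053 0.03980641 0.13887291] [1.79979570e+02 6.52228142e-03 1.06291482e+02] 0.032018928064126415 [ 0.2  0.  -0. ] [ 43.  11. -55. 107.  10.  67.   1.]
[np.float64(0.5140884910305256), np.float64(0.03931776848421783), 0]
0.93 [341. 149. 356. 196.]
0.82 [292. 306. 311. 360.]
0.81 [259. 288. 282. 344.]
0.74 [302. 284. 322. 333.]
0.74 [282. 260. 303. 313.]
[[347.51492386 187.74589256]
 [348.04418081 144.93630645]]
```

>>> apply_moves(targets=[[[0,-1,-30],[0,0,0]],[[0,-1,-50],[0,0,0]],[[0,-1,-60],[0,0,0]],[[0,-1,-68],[0,0,0]],[[0,-1,-74],[0,0,0]],[[0,-1,-74],[0,0,0]]])

```text
time_s: 7.7
tool_pos: [0.514, 0.0396, 0.0646]
tool_rot: [-180.0, -0.0, 106.4]
force: [0.0, -0.2, -0.6]
grip_width: 0.0319
```

```bash
python3 - <<'E'
from ov import *
o=env.get_obs(); print(o['tool_pos'],o['tool_rot'],o['force'].round(1))
ov('p1.png',(270,110,430,290),scale=3)
E
```

```text
[0.51403732 0.03957794 0.06455723] [-1.79986449e+02 -2.18088133e-02  1.06423863e+02] [ 0.  -0.2 -0.6]
```

View pics/p1.png

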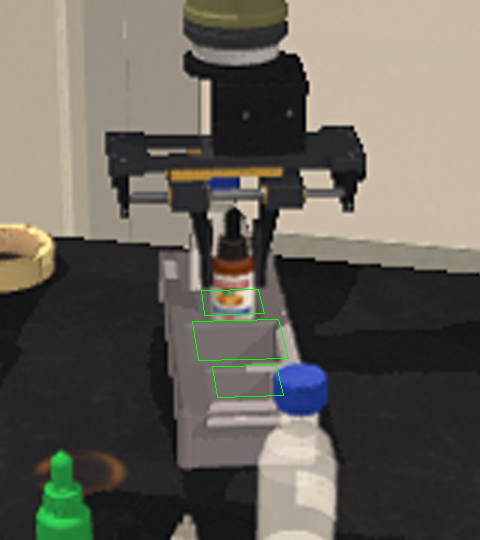

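The dropper is upright and entering the mid pocket at (233,300), with no contact force. I lower it to the floor and then release.

>>> apply_moves(targets=[[[0,0,-8],[0,0,0]],[[0,0,-13],[0,0,0]],[[0,0,-17],[0,0,0]],[[0,0,-19],[0,0,0]],[[0,0,-19],[0,0,0]]])

```text
time_s: 8.25
tool_pos: [0.5139, 0.0391, 0.0454]
tool_rot: [-180.0, -0.0, 106.4]
force: [-0.0, 0.4, -1.2]
grip_width: 0.032
```

>>> apply_moves(targets=[[[0,0,0],[0,0,0]],[[0,0,0],[0,0,0]],[[0,0,0],[0,0,0]],[[0,0,20],[0,0,0]],[[0,0,50],[0,0,0]],[[0,0,90],[0,0,0]],[[0,0,130],[0,0,0]],[[0,0,155],[0,0,0]]], hand=48)

```text
time_s: 9.05
tool_pos: [0.5153, 0.0396, 0.204]
tool_rot: [179.8, 0.1, 106.4]
force: [0.9, -0.4, 0.1]
grip_width: 0.0481
```

>>> apply_moves(targets=[[[0,50,0],[0,0,0]],[[0,100,0],[0,0,0]],[[0,150,0],[0,0,0]],[[0,200,0],[0,0,0]],[[-6,250,0],[0,0,0]],[[-12,300,0],[0,0,0]],[[-18,345,0],[0,0,0]],[[-22,390,0],[0,0,0]]])

```text
time_s: 9.85
tool_pos: [0.4916, 0.4312, 0.2008]
tool_rot: [180.0, 0.0, 106.4]
force: [-0.0, -0.6, 0.3]
grip_width: 0.0479
```

```bash
python3 - <<'E'
from ov import *
o=env.get_obs(); print(o['tool_pos'],o['tool_rot'],o['grip_width'],o['qpos'].round(0))
p=shot('side')
for d in env.regions_of(p,'dropper_b'): print(round(d['conf'],2),np.round(d['rect']))
E
```

```text
[0.49155795 0.43120964 0.20075239] [1.79993650e+02 3.92370555e-04 1.06400194e+02] 0.047896809972910744 [ -3.  30. -58.  83.  25.  81. -44.]
0.81 [304. 282. 326. 333.]
0.8 [340. 192. 355. 218.]
0.75 [258. 290. 279. 345.]
0.69 [282. 260. 302. 312.]
0.68 [320. 191. 371. 269.]
0.6 [291. 304. 311. 357.]
```

>>> apply_moves(targets=[[[0,4,-30],[0,0,0]],[[0,4,-75],[0,0,0]],[[0,4,-110],[0,0,0]],[[0,4,-135],[0,0,0]],[[0,4,-152],[0,0,0]],[[0,4,-163],[0,0,0]],[[0,4,-163],[0,0,0]]])

```text
time_s: 10.65
tool_pos: [0.4919, 0.4325, 0.0368]
tool_rot: [-179.9, 0.0, 106.4]
force: [-0.0, -0.2, -0.5]
grip_width: 0.0478
```

>>> apply_moves(targets=[[[0,0,0],[0,0,0]],[[0,0,0],[0,0,0]],[[0,0,0],[0,0,0]],[[0,0,0],[0,0,0]],[[0,0,0],[0,0,0]]], hand=15)

```text
time_s: 11.15
tool_pos: [0.4927, 0.4339, 0.0391]
tool_rot: [179.9, -0.0, 106.4]
force: [-0.5, -0.0, 5.5]
grip_width: 0.0317
```

>>> apply_moves(targets=[[[0,0,25],[0,0,0]],[[0,0,65],[0,0,0]],[[0,0,110],[0,0,0]],[[-2,-25,140],[0,0,0]],[[-4,-70,150],[0,0,0]],[[-7,-118,150],[0,0,0]],[[-9,-165,150],[0,0,0]],[[-12,-210,150],[0,0,0]]])

```text
time_s: 11.95
tool_pos: [0.4798, 0.2208, 0.1872]
tool_rot: [-180.0, 0.0, 106.4]
force: [0.4, -0.2, -0.4]
grip_width: 0.0319
```

>>> apply_moves(targets=[[[-3,-40,0],[0,0,0]],[[-3,-57,-20],[0,0,0]],[[-3,-57,-55],[0,0,0]],[[-3,-57,-90],[0,0,0]],[[-3,-57,-90],[0,0,0]],[[-3,-57,-90],[0,0,0]]])

```text
time_s: 12.55
tool_pos: [0.4767, 0.1666, 0.0981]
tool_rot: [-180.0, -0.0, 106.4]
force: [1.1, 0.3, -0.7]
grip_width: 0.0315
```

```bash
python3 - <<'E'
from ov import *
o=env.get_obs(); print(o['tool_pos'],o['tool_rot'],o['grip_width'],o['force'].round(1)); print(rk(0,.1,0))
ov('p2.png',(270,110,430,290),scale=3)
E
```

```text
[0.47671184 0.16661921 0.09807424] [-1.79952137e+02 -4.28620438e-02  1.06445034e+02] 0.03148096548125532 [ 1.1  0.3 -0.7]
[np.float64(0.4765984655296077), np.float64(0.16588197348681932), 0]
```

View pics/p2.png

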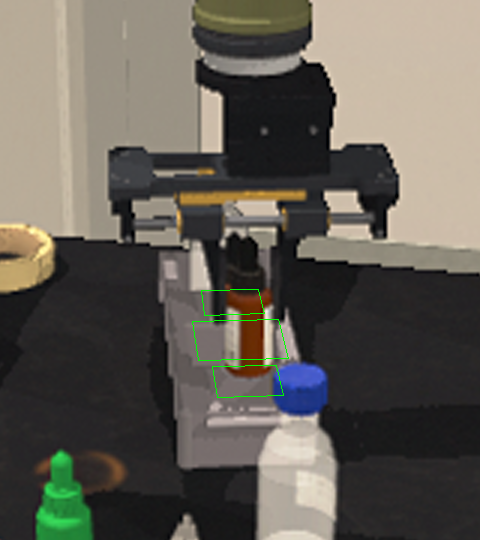

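Dropper A hangs upright over the end pocket (248,380), and its x and y match. I lower it and release.

>>> apply_moves(targets=[[[0,-1,-15],[0,0,0]],[[0,-1,-28],[0,0,0]],[[0,-1,-38],[0,0,0]],[[0,-1,-45],[0,0,0]],[[0,-1,-49],[0,0,0]],[[0,-1,-51],[0,0,0]],[[0,-1,-51],[0,0,0]]])

```text
time_s: 13.3
tool_pos: [0.4771, 0.1653, 0.0467]
tool_rot: [180.0, -0.0, 106.4]
force: [-0.2, 0.0, -1.0]
grip_width: 0.0316
```

>>> apply_moves(targets=[[[0,0,-1],[0,0,0]],[[0,0,-1],[0,0,0]]])

```text
time_s: 13.5
tool_pos: [0.4773, 0.1652, 0.046]
tool_rot: [180.0, 0.0, 106.4]
force: [0.6, 0.4, -0.4]
grip_width: 0.031
```

>>> apply_moves(targets=[[[0,0,0],[0,0,0]],[[0,0,0],[0,0,0]],[[0,0,0],[0,0,0]],[[0,0,20],[0,0,0]],[[0,0,50],[0,0,0]],[[0,0,90],[0,0,0]],[[0,0,130],[0,0,0]],[[0,0,160],[0,0,0]]], hand=48)

```text
time_s: 14.3
tool_pos: [0.4776, 0.1657, 0.2082]
tool_rot: [179.9, 0.0, 106.4]
force: [-0.1, 0.4, 0.4]
grip_width: 0.0479
```

```bash
python3 - <<'E'
from ov import *
o=env.get_obs(); print(o['tool_pos'],o['tool_rot'],o['grip_width'],o['qpos'].round(0))
E
```

```text
[0.47760307 0.16573956 0.20822676] [1.79867921e+02 3.63231342e-02 1.06416447e+02] 0.04789936736141156 [ 40.   6. -65. 103.   6.  74. -10.]
```

>>> apply_moves(targets=[[[-18,45,0],[0,0,0]],[[-36,90,0],[0,0,0]],[[-54,130,0],[0,0,0]],[[-60,144,0],[0,0,0]],[[-60,144,-30],[0,0,0]],[[-60,144,-30],[0,0,0]]])

```text
time_s: 14.9
tool_pos: [0.415, 0.3082, 0.1732]
tool_rot: [-179.7, 0.1, 106.5]
force: [0.3, -0.0, 0.9]
grip_width: 0.0479
```

```bash
python3 - <<'E'
from ov import *
o=env.get_obs(); print(o['tool_pos'],o['tool_rot'],o['grip_width'],o['qpos'].round(0))
t=shot('side')
for d in env.regions_of(t,'clear_bottle')[:3]:
    m=d['region']; print(round(d['conf'],2),np.round(d['rect']))
hsv=cv2.cvtColor(t['image'],cv2.COLOR_RGB2HSV); b=cv2.inRange(hsv,(100,120,60),(130,255,255)); b[:225]=0;b[265:]=0
ys,xs=np.nonzero(b[:, 340:400]); print('side cap cols',xs.min()+340,xs.max()+340,ys.min(),ys.max(), proj(t,[[.417,.310,.123]]))
E
```

```text
[0.41498359 0.30824801 0.1732098 ] [-1.79714253e+02  7.89407880e-02  1.06508796e+02] 0.047935243592605835 [ 22.  13. -68. 104.  13.  72. -33.]
0.9 [358. 229. 380. 301.]
side cap cols 361 379 231 247 [[369.41318785 237.8198219 ]]
```

>>> apply_moves(targets=[[[1,1,-25],[0,0,0]],[[1,1,-45],[0,0,0]],[[1,1,-60],[0,0,0]],[[1,1,-68],[0,0,0]],[[1,1,-68],[0,0,0]]])

```text
time_s: 15.5
tool_pos: [0.4181, 0.3097, 0.1074]
tool_rot: [-179.9, 0.0, 106.4]
force: [0.5, -0.7, 0.1]
grip_width: 0.0484
```

>>> apply_moves(targets=[[[0,0,0],[0,0,0]],[[0,0,0],[0,0,0]],[[0,0,0],[0,0,0]],[[0,0,0],[0,0,0]],[[0,0,0],[0,0,0]]], hand=20, squeeze=30)

```text
time_s: 16.0
tool_pos: [0.4182, 0.3105, 0.1085]
tool_rot: [180.0, -0.0, 106.4]
force: [-1.0, 0.2, 6.6]
grip_width: 0.0316
```

>>> apply_moves(targets=[[[0,0,15],[0,0,0]],[[0,0,40],[0,0,0]],[[0,0,75],[0,0,0]],[[0,0,110],[0,0,0]],[[0,0,130],[0,0,0]],[[0,0,130],[0,0,0]]])

```text
time_s: 16.6
tool_pos: [0.4195, 0.3115, 0.241]
tool_rot: [179.7, -0.0, 106.4]
force: [-0.0, 0.3, -3.0]
grip_width: 0.0316
```

```bash
python3 - <<'E'
from ov import *
o=env.get_obs(); print(o['tool_pos'],o['tool_rot'],o['grip_width'],o['force'].round(1),o['qpos'].round(0)); print(rk(0,.034,0))
p=shot('side'); im=p['image'][:,:,::-1]; cv2.imwrite('pics/p3.png',cv2.resize(im[110:310,290:450],(480,600),interpolation=cv2.INTER_CUBIC))
E
```

```text
[0.41952315 0.31149491 0.24103431] [ 1.79658775e+02 -2.72865613e-02  1.06379820e+02] 0.03160935828148738 [-0.   0.3 -3. ] [ 25.  10. -70.  98.   9.  79. -30.]
[np.float64(0.49534347828006664), np.float64(0.10259987098551857), 0]
```

View pics/p3.png

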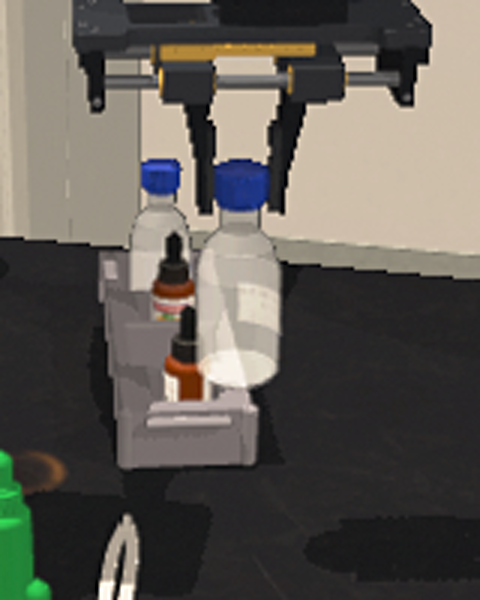

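The bottle is held upright by its cap (240,185), and both droppers stand in their pockets. I carry it over the large pocket.

>>> apply_moves(targets=[[[14,-38,0],[0,0,0]],[[29,-77,0],[0,0,0]],[[43,-116,0],[0,0,0]],[[58,-155,0],[0,0,0]],[[70,-190,0],[0,0,0]],[[77,-208,0],[0,0,0]],[[77,-208,0],[0,0,0]],[[77,-208,0],[0,0,0]]])

```text
time_s: 17.45
tool_pos: [0.4942, 0.1025, 0.2366]
tool_rot: [-179.9, -0.1, 106.4]
force: [-1.2, -0.5, -2.1]
grip_width: 0.0318
```

```bash
python3 - <<'E'
from ov import *
o=env.get_obs(); print(o['tool_pos'],o['tool_rot'],o['grip_width'],o['force'].round(1))
p=shot('top')
im=cv2.resize(p['image'][190:310,300:470,::-1],None,fx=4,fy=4,interpolation=cv2.INTER_CUBIC)
s=shot('side'); im2=cv2.resize(s['image'][110:280,310:390,::-1],None,fx=2.8,fy=480/170,interpolation=cv2.INTER_CUBIC)
out=cv2.resize(np.hstack([im,im2[:480]]),None,fx=.86,fy=.86); print(out.shape); cv2.imwrite('pics/p4.png',out)
for d in env.regions_of(s,'clear_bottle')[:3]: print(round(d['conf'],2),np.round(d['rect']))
print(proj(s,[rk(0,.034,.135),rk(0,.034,.267)]))
E
```

```text
[0.49417011 0.10247781 0.2365567 ] [-1.79886437e+02 -9.59827007e-02  1.06372623e+02] 0.031847962157431464 [-1.2 -0.5 -2.1]
(413, 777, 3)
0.68 [337. 129. 364. 192.]
0.68 [338. 192. 355. 219.]
[[350.22566246 185.30443798]
 [351.11259667 125.49088152]]
```

View pics/p4.png

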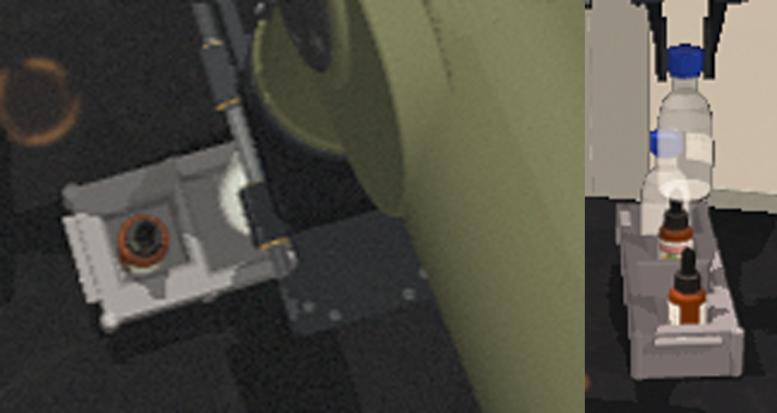

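Top view: dropper A is centred in the end pocket at (143,240). The clear bottle hangs over the large pocket. I lower it.

>>> apply_moves(targets=[[[1,0,-30],[0,0,0]],[[1,0,-65],[0,0,0]],[[1,0,-85],[0,0,0]],[[1,0,-100],[0,0,0]],[[1,0,-110],[0,0,0]],[[1,0,-116],[0,0,0]],[[1,0,-119],[0,0,0]],[[1,0,-119],[0,0,0]]])

```text
time_s: 18.4
tool_pos: [0.4964, 0.1023, 0.1191]
tool_rot: [180.0, 0.0, 106.4]
force: [-0.8, 0.2, -2.1]
grip_width: 0.0318
```

>>> apply_moves(targets=[[[0,0,-2],[0,0,0]],[[0,0,-2],[0,0,0]],[[0,0,-2],[0,0,0]]])

```text
time_s: 18.7
tool_pos: [0.4964, 0.1021, 0.1171]
tool_rot: [180.0, 0.0, 106.4]
force: [0.0, 0.0, -1.5]
grip_width: 0.032
```

Still carrying the bottle's weight, so a little lower.

>>> apply_moves(targets=[[[0,0,-2],[0,0,0]],[[0,0,-3],[0,0,0]],[[0,0,-3],[0,0,0]],[[0,0,-3],[0,0,0]]])

```text
time_s: 19.1
tool_pos: [0.4965, 0.1024, 0.1145]
tool_rot: [180.0, 0.0, 106.4]
force: [-1.8, -1.1, 5.2]
grip_width: 0.0317
```

Floor contact (+5 N). I release, go straight up and back off.

>>> apply_moves(targets=[[[0,0,0],[0,0,0]],[[0,0,0],[0,0,0]],[[0,0,0],[0,0,0]],[[0,0,20],[0,0,0]],[[0,0,50],[0,0,0]],[[0,0,90],[0,0,0]],[[0,0,130],[0,0,0]],[[0,0,160],[0,0,0]]], hand=50)

```text
time_s: 19.9
tool_pos: [0.4966, 0.1024, 0.276]
tool_rot: [179.9, 0.1, 106.4]
force: [-0.1, -0.7, -0.4]
grip_width: 0.0499
```

>>> apply_moves(targets=[[[-10,-50,30],[0,0,0]],[[-15,-100,30],[0,0,0]],[[-20,-150,30],[0,0,0]],[[-20,-200,30],[0,0,0]],[[-20,-250,30],[0,0,0]],[[-20,-290,30],[0,0,0]],[[-20,-290,30],[0,0,0]]])

```text
time_s: 20.6
tool_pos: [0.474, -0.1967, 0.3024]
tool_rot: [-179.9, 0.0, 105.7]
force: [0.4, 0.1, -0.7]
grip_width: 0.0498
```

```bash
python3 - <<'E'
from h import *
o=env.get_obs(); print(o['tool_pos'],o['qpos'].round(0))
a=shot('top')['image'][150:350,150:480,::-1]; b=shot('side')['image'][140:380,190:430,::-1]
out=np.hstack([cv2.resize(a,(462,280),interpolation=cv2.INTER_CUBIC),cv2.resize(b,(280,280),interpolation=cv2.INTER_CUBIC)])
cv2.imwrite('pics/p5.png',cv2.resize(out,(796,300)))
E
```

```text
[ 0.47398694 -0.19665058  0.30241891] [ 65.   2. -46.  94.   2.  85.  34.]
```

View pics/p5.png

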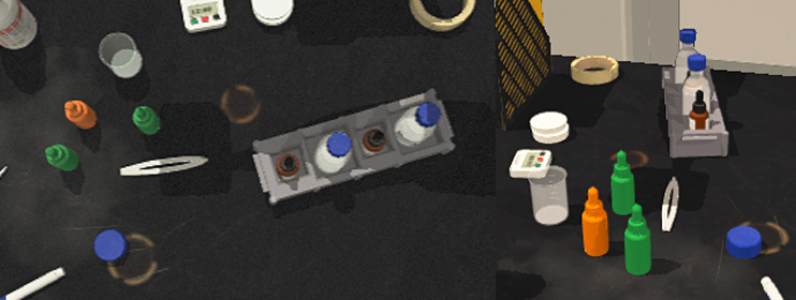

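All three bottles stand upright in their pockets: droppers at (287,165) and (374,140), clear bottle at (333,152). The bystanders are where they were.

```bash
python3 -c "
from h import *
print(env.sign_off())"
```

```text
the job is handed in; nothing more can be done
None
```

The three bottles are in the grey rack: the clear bottle in the empty large pocket, and the two brown droppers in the two small pockets. The job is handed in, after about 21 s of robot time.

- **Lowering:** The clear bottle was lowered until it touched the pocket floor (about 5 N) and then released. The droppers never registered floor contact. By my height estimate each was let go about 2–3 mm above its pocket floor, because the fingertips would otherwise have met the top of the rack.
- **Last pictures:** The top and side views, taken with the arm clear, show all three bottles upright, one to a pocket. The bottle already in the rack, beaker, forceps, cap and the green and orange look-alikes all appear to be where they were. The two droppers at the back by the test tube rack were outside those crops, so I did not check them at the end; the arm did not go there.
- **Readings that disagreed:** The first grip on dropper B pushed the tool up 4 mm, so I reopened and gripped lower. The gripper read about 1.5–2.4 mm narrower than the stated bottle and cap widths. Dropper tips measured about 94 mm high against the stated 102 mm. None of this affected the placing.

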